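Stand up the tilting gas panel

ROBOT

A 6-joint arm with a two-finger parallel gripper is mounted at the origin on the work surface. World frame = base frame: x ahead of the robot, y to its left, z up, the work surface at z = 0. Lengths are in m, angles in rad, forces in N, time in s.
With the tool pointing down it reaches from about 0.4 to 0.825 m from the base axis. Payload 7 kg.
Tool frame: the origin (TCP) lies at the very end of the fingers, on their centre line; the grasp point (between the pads) lies 19 mm behind it; z points along the fingers, y is the line along which they close (so a half turn about z gives the same grasp; the last joint's range is limited). The gripper opens to 88 mm and grips with 3 to 60 N. Pads are 19 mm wide; open, the fingers measure 130 mm over their backs; the gripper's body (78 mm by 193 mm) begins 47 mm behind the grasp point.
Start: joints at [-1.026, 0.359, 0.012, 0, -1.224, -0.288], TCP at [0.171, -0.653, 0.19] pointing down, gripper open.
Joint ranges: [-3.07, 3.07], [-1.43, 2.12], [-1.02, 1.25], [-3.03, 1.67], [-3.05, -0], [-3.03, 3.03]. Speed limits (rad/s): [2.39, 2.39, 3.01, 3.14, 3.14, 3.14].

INTERFACE

Orientations are given as [roll, pitch, yaw] about the fixed x, y, z axes, in that order (R = Rz(yaw) Ry(pitch) Rx(roll)).
In Python, from station import arm, vision gives the robot as it stands. The module is installed in compiled form; this text tells all that it offers.
- The arm moves only by the tool jog_arm, never from a script. Its argument "steps" is a list that holds one entry, the list of rows, each a list of 7 numbers: the closure in counts, from 0 (fully open) to 255 (shut), then the shift along the tool's x, y, z scaled (see below), then the turn, a rotation vector about the tool's x, y, z scaled (see below). In form: [[[grip, dx, dy, dz, rx, ry, rz], ...]]. A call has 1 to 8 rows; each row is the pose to reach, as a shift and turn from the pose commanded when the call began, along the tool's axes at that moment; what a row does not reach only later rows make up. The controller multiplies each number of a shift by 250 mm and each number of a turn by 45 degrees. A row lasts 1/10 s, in which the tool goes at most 50 mm and 8.59 degrees, less where a joint would pass 70% of its speed; a pose out of reach is approached as far as the arm can. A call with a number of a shift or a turn outside -1 to 1 is refused whole. A call with a gripper value outside its range is refused whole. The fingers move at their own pace and stop on an object; "newtons" is the grip in N (left out, the last holds). Time passes only in rows, so rows that repeat a pose let the fingers close. It gives the time, the measured TCP pose, the force, the opening and the grip force at its end, in the units of the state.
- arm.get_state(): the state, without advancing time (a new reading comes with each control period).
- vision.grab_frame(name): name is "scene" or "top" or "wrist"; returns a dict with "color" (384x512x3 uint8, red, green, blue), "vfov" (degrees; the focal length in pixels is half the picture's height over the tangent of half this angle, whatever the lens; pixels are square), "cx", "cy" (the principal point, pixels), "extrinsics" (4x4, takes a point from world to camera coordinates). Camera axes: x right, y down, z forward; pixel columns grow to the right and rows downward; lengths in m; the calibration is good to about 2 mm. The wrist camera is an equidistant fisheye: a pixel r from the principal point sees the ray r / f radians off the axis. A picture is of the moment at which its call begins. There is no depth.
- arm.job_done(): hands the job in; it is judged then, once.
The state is a dict: "t": time; "q": joint angles; "qd": joint speeds; "joint_efforts": joint torques, N m; "eef_pos": TCP position; "ee_rot": TCP orientation; "force": force on the tool from outside, world axes, zero at the start; "moment": the same for the moment, N m; "width": finger opening in m; "gripper_force": force on a finger pad.
Only numpy, scipy, OpenCV 4.12 (cv2) and the standard library are available. Lean on these libraries where they do the work, as an engineer would, in place of code of your own. Each camera call takes 0.05 s, during which the arm holds its last target. There are 200 camera calls.

TASK

Get the tilting gas-panel frame ready for a colleague to adjust its foot: push the sprung locking plunger at the side of its shoe fully down, which drives the catch out of the way, then flip the folded prop leg over its centre so that it swings fully down in front. Then take the frame by its top bar, bring it upright and keep holding it there: it tips back if let go, so the program finishes while still holding the bar. Leave the other things on the bench where they are.

Things in the scene. Friction and masses are not known exactly. Their poses are not given: they have to be found in the camera images.
- stand: Grey cast shoe bolted to the bench, 170 x 170 x 12 mm, with two bearing blocks. Origin: underside, on the bench, straight below the hub axis. Its x axis points to the back (the side the frame leans to, roughly away from the robot), y to its left along the hub axis, z up. Lengths below are in this frame.
- hub (a point): Middle of the hub axis (horizontal, along the shoe's y), 45 mm over the bench; the frame turns about it.
- frame (a joint): Tilt of the frame about the hub: 0 = upright, positive = leaning back (to shoe +x); stops at 0.32 (where it starts) and -0.15. A hub spring and its weight always tip it back: about 2 N at the bar when upright, 3 N at the start. Upright means within 0.06 rad. Until the plunger has been pushed the catch blocks it, springily: do not force it.
- panel_top (a point): Middle of the top edge of the green panel with gauges, which sits in the frame between two upright aluminium tubes (16 mm across, at y = +75 and -75 mm), 67 mm below the top bar's centre line. The frame, leg and bar turn together about the hub.
- top_bar: Round steel bar across the top of the frame, 18 mm thick, 166 mm long along the shoe's y. Origin: its middle, 210 mm from the hub axis, straight above it when the frame is upright. It is free underneath between the tubes, so it can be gripped from above; it can also roll freely in its end sockets.
- leg (a joint): Angle of the prop leg (kickstand) about its pivot, relative to the frame: 0 = folded up (start), grows as it swings forward over the top (towards shoe -x) and down; 2.74 = fully down, at its stop. Its weight (250 g) makes it fall back to 0 below about 0.42 (leg pointing straight up) and on down beyond that. 1 to 2 N at its foot moves it. Fully down means above 2.6.
- leg_pivot (a point): Centre of the leg at its pivot, on the frame's right side (shoe y = -115 mm), 100 mm from the hub axis (145 mm over the bench when upright). The leg swings in the upright plane shoe y = -115 mm.
- leg_foot (a point): Centre of the rubber cross bar (14 mm thick, 54 mm long along the shoe's y) at the end of the leg, 140 mm from the pivot. The leg is a 12 mm steel rod. Folded up it points up and leans back (0.1 rad more than the frame) and can be pushed forward from its back side. Down, it hangs 15 mm clear of the bench.
- plunger (a joint): Travel of the sprung locking plunger: 0 = up (start), 0.030 = fully down (m). It moves straight down and springs back when let go; it takes about 6 N at the top and 11 N at the bottom. Fully down means above 0.026.
- catch (a joint): Travel of the steel catch under the plunger: 0 = up (start, its tongue blocks the frame), 0.030 = fully down (m). The plunger drives it down; it stays down by friction when the plunger springs back. Frame free: above 0.020.
- plunger_top (a point): Centre of the top face of the plunger's black cap (36 mm across), at the left of the shoe (x = -30, y = 150 mm), 150 mm over the bench when up, 120 mm when fully down.
- vial_a: Glass vial with black cap, 28 mm across, 70 mm tall, standing; origin under its centre. Leave alone.
- vial_b: Another such vial with a paper label. Leave alone.
- wrench: Wrench 160 mm long lying on the bench, origin at its middle. Leave alone.
- screwdriver: Screwdriver 170 mm long lying on the bench, origin at its middle. Leave alone.
- beaker: Glass beaker 70 mm across, 90 mm tall; origin under its centre. Leave alone.
- solvent_bottle: Amber bottle 72 mm across, 170 mm tall; origin under its centre. Leave alone.
- fittings_tray: Grey divided tray 160 x 120 x 35 mm; origin under its centre. Leave alone.

How it is judged:
By the outcome, as a careful person would: the job done as asked, in the order asked, and still so for the second after the job is handed in, while the arm keeps its last pose, push and grip.
It also fails if it takes over 58 s, if anything falls off the work surface, if the arm or the gripper's body presses on something with over 40 N, if the wrist force passes 120 N, or if a joint passes its speed limit or range.

## Working session

There is one attempt and no reset: what is moved stays moved. The work goes in short steps, Python scripts to look and compute and a tool call to move; the robot and the scene stay as the last step left them, time stands still between calls to the robot, and variables do not carry over. Pictures are saved under pics/ and viewed, at most 10 in all, crops included, and the job is handed in when it is done.

Besides the shell and the picture viewer there is one more tool, called by a JSON object that holds its "fn" and its "kwargs", one argument or row to a line. jog_arm: Moves the arm, as the interface text tells. Its arguments: {"type":"object","properties":{"steps":{"type":"array","items":{"type":"array","items":{"type":"array","items":{"type":"number"}}}},"newtons":{"type":"number"}},"required":["steps"]}

```bash
mkdir -p pics
python3 - <<'E'
from station import arm, vision
import cv2,numpy as np,pickle
d={}
for n in("scene","top"):
    f=vision.grab_frame(n);d[n]=f
    cv2.imwrite(f"pics/{n}0.png",f["color"][:,:,::-1]);print(n,f["vfov"],f["cx"],f["cy"],np.round(f["extrinsics"],3).tolist())
pickle.dump(d,open("d0.pkl","wb"))
s=arm.get_state();print(s)
E
```

```text
scene 47.347190650823535 249.7252721358084 194.40210515759412 [[0.63, 0.777, -0.007, -0.315], [0.514, -0.424, -0.746, -0.135], [-0.582, 0.466, -0.666, 1.827], [0.0, 0.0, 0.0, 1.0]]
top 42.30698974345776 244.36443548274428 189.30200162372444 [[0.002, -1.0, 0.007, -0.018], [-0.998, -0.002, -0.063, 0.526], [0.063, -0.007, -0.998, 1.468], [0.0, 0.0, 0.0, 1.0]]
{'t': 0.1, 'q': array([-1.02593014e+00,  3.59299933e-01,  1.11779590e-02, -2.88328719e-04,
       -1.22411846e+00, -2.88059279e-01]), 'qd': array([-0.00091693, -0.00174674,  0.00442637,  0.00294079,  0.00105959,
        0.00048775]), 'joint_efforts': array([ 8.60706477e-04, -5.84168351e+01,  2.93750721e+01,  7.01558501e+00,
        1.01112068e-02, -5.06882736e-05]), 'eef_pos': array([ 0.17126004, -0.65241385,  0.18884194]), 'ee_rot': array([ 3.14013103e+00, -1.50397573e-04, -2.88488380e+00]), 'force': array([-0.82733798,  0.09085655, -0.19394321]), 'moment': array([-0.00284076, -0.03729909, -0.03726807]), 'gripper_force': 0.0, 'width': 0.08763848290502305}
```

View pics/scene0.png

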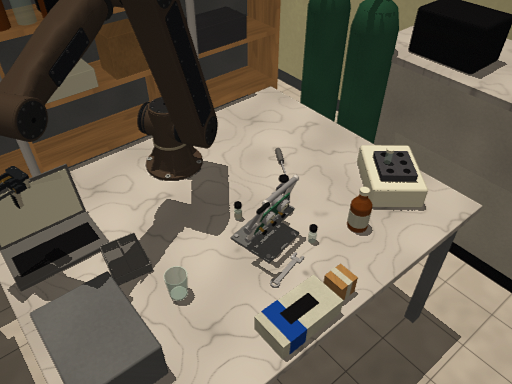

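View pics/top0.png

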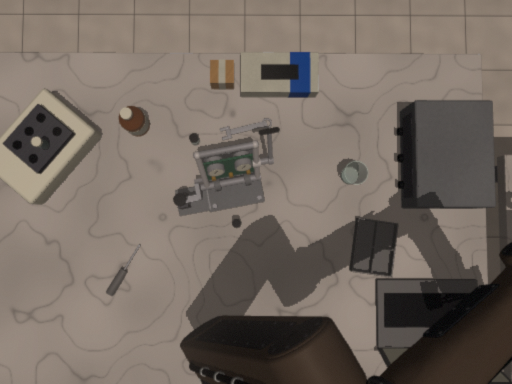

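Scene view: the stand is near (268,225). Top view: plunger cap near (182,199), leg foot near (269,130), top bar near (228,150), and a vial at (236,221) in front of the shoe. I'll zoom in on both.

Run:
```python
import cv2
a=cv2.imread("pics/top0.png")[110:235,160:290];b=cv2.imread("pics/scene0.png")[160:270,215:335]
cv2.imwrite("pics/c.png",cv2.hconcat([cv2.resize(a,(400,600),interpolation=cv2.INTER_CUBIC) if 0 else cv2.resize(a,None,fx=3,fy=3,interpolation=2)[:375,:390],cv2.resize(b,(409,375),interpolation=2)]))
```

```text
(no output)
```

View pics/c.png

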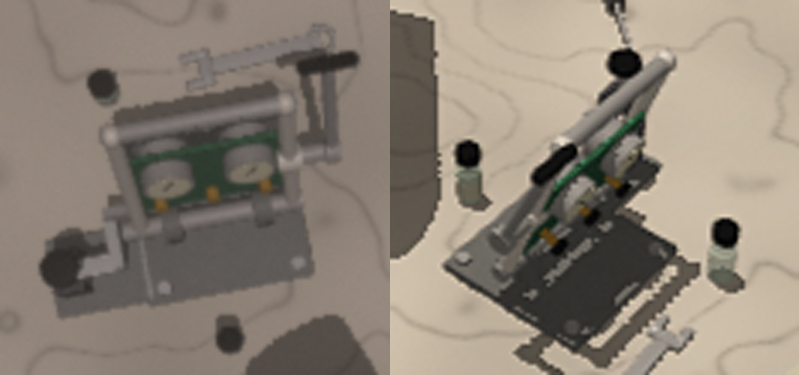

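The crop shows these top-view pixels:

| Feature | Pixel(s) |
|---|---|
| Plunger cap | (180.7,199) |
| Bar ends | (196.3,155) and (255.7,144.3) |
| Leg foot | (269.3,131) |
| Shoe front screws | (214.7,206) and (259.3,197.7) |
| Front vial cap | (236.5,220.5) |

```bash
cat > h.py <<'E'
import numpy as np,pickle
def ray(f,u,v):
    h=f["color"].shape[0]/2/np.tan(np.radians(f["vfov"])/2);E=f["extrinsics"];R=E[:3,:3]
    return -R.T@E[:3,3], R.T@np.array([(u-f["cx"])/h,(v-f["cy"])/h,1])
def onz(f,u,v,z):
    c,d=ray(f,u,v);return c+d*(z-c[2])/d[2]
E
cat > m.py <<'E'
from h import *
from scipy.optimize import least_squares
f=pickle.load(open("d0.pkl","rb"))["top"]
a=.32;b=.42
L=[((180.7,199),(-.03,.15,.15)),((196.3,155),(.21*np.sin(a),.08,.045+.21*np.cos(a))),((255.7,144.3),(.21*np.sin(a),-.08,.045+.21*np.cos(a))),
((269.3,131),(.1*np.sin(a)+.14*np.sin(b),-.115,.045+.1*np.cos(a)+.14*np.cos(b)))]
W=np.array([onz(f,*p,s[2])for p,s in L]);S=np.array([s for _,s in L])
def T(x,P): c,s=np.cos(x[2]),np.sin(x[2]);P=np.atleast_2d(P);return np.c_[x[0]+c*P[:,0]-s*P[:,1],x[1]+s*P[:,0]+c*P[:,1]]
r=least_squares(lambda x:(T(x,S)-W[:,:2]).ravel(),[.6,0,0]);print(r.x,(r.fun*1e3).round(1))
print(W.round(3));print(T(r.x,S).round(3))
print("pivot",T(r.x,[[.1*np.sin(a),-.115,0],[0,-.115,0]]),"bar up",T(r.x,[[0,0,0]]))
print("vial",onz(f,236.5,220.5,.07))
E
python3 m.py
```

```text
[0.54844279 0.01797862 0.19333198] [-1.   2.3 -1.2  2.1  1.7 -3.9  0.5 -0.5]
[[ 0.491  0.157  0.15 ]
 [ 0.599  0.107  0.244]
 [ 0.627 -0.044  0.244]
 [ 0.657 -0.077  0.268]]
[[ 0.49   0.159]
 [ 0.598  0.109]
 [ 0.629 -0.048]
 [ 0.657 -0.078]]
pivot [[ 0.60140833 -0.08883511]
 [ 0.57053772 -0.09487887]] bar up [[0.54844279 0.01797862]]
vial [0.43309885 0.00601052 0.07      ]
```

```bash
cat > g.py <<'E'
import sys,numpy as np
from station import arm
from scipy.spatial.transform import Rotation as Ro
X=np.array([0.5484,0.0180]);A=.1933
s=arm.get_state();R=Ro.from_euler("xyz",s["ee_rot"])
v=list(map(float,sys.argv[2:5]));p=np.array(v)
c,n=np.cos(A),np.sin(A)
if sys.argv[1]=="s": p[:2]=X+np.array([[c,-n],[n,c]])@p[:2]
G=Ro.from_euler("xyz",[np.pi,0,-1.377])
q=s["eef_pos"]-np.r_[X,0]
print("t",s["t"],"shoe tcp",np.r_[np.array([[c,n],[-n,c]])@q[:2],q[2]].round(4),"F",s["force"].round(1),"w",s["width"].round(4))
print("target",p.round(3),"row",(R.inv().apply(p-s["eef_pos"])/.25).round(3),((R.inv()*G).as_rotvec()/np.radians(45)).round(3))
E
python3 g.py w .38 -.4 .34
```

```text
Traceback (most recent call last):
  File "g.py", line 11, in <module>
    print("t",s["t"],"shoe tcp",np.r_[np.array([[c,n],[-n,c]])@q[:2],q[2]].round(4),"F",s["force"].round(1),"w",s["width"].round(4))
                                                                                                                ^^^^^^^^^^^^^^^^
AttributeError: 'float' object has no attribute 'round'
```

```bash
sed -i 's/s\["width"\].round(4)/round(s["width"],4)/' g.py; python3 g.py w .38 -.4 .34
```

```text
t 0.1 shoe tcp [-0.4989 -0.5855  0.1888] F [-0.8  0.1 -0.2] w 0.0876
target [ 0.38 -0.4   0.34] row [-1.064  0.765 -0.604] [ 2.00e-03  1.00e-03 -1.92e+00]
```

{"fn": "jog_arm", "kwargs": {
  "steps": [
    [[255,0,0,-0.4,0,0,0],[255,-0.2,0.15,-0.6,0,0,-0.19],[255,-1,0.76,-0.6,0,0,-1],[255,-1,0.76,-0.6,0,0,-1],[255,-1,0.76,-0.6,0,0,-1],[255,-1,0.76,-0.6,0,0,-1],[255,-1,0.76,-0.6,0,0,-1],[255,-1,0.76,-0.6,0,0,-1]]
  ],
  "newtons": 20
}}

```text
t: 0.9
eef_pos: [0.3659, -0.4035, 0.3401]
ee_rot: [-3.141, 0.0, -2.097]
force: [1.1, -1.6, 0.2]
width: 0.0289
gripper_force: 0.0
```

```bash
python3 g.py w .45 -.17 .34
```

```text
t 0.9 shoe tcp [-0.2601 -0.3786  0.3401] F [ 1.1 -1.6  0.2] w 0.0289
target [ 0.45 -0.17  0.34] row [-0.977  0.179  0.   ] [-0.     0.    -0.917]
```

{"fn": "jog_arm", "kwargs": {
  "steps": [
    [[255,-0.98,0.18,0,0,0,-0.92],[255,-0.98,0.18,0,0,0,-0.92],[255,-0.98,0.18,0,0,0,-0.92],[255,-0.98,0.18,0,0,0,-0.92],[255,-0.98,0.18,0,0,0,-0.92],[255,-0.98,0.18,0,0,0,-0.92]]
  ]
}}

```text
t: 1.5
eef_pos: [0.451, -0.1667, 0.3394]
ee_rot: [-3.141, 0.001, -1.367]
force: [0.1, -0.7, -0.3]
width: 0.0004
gripper_force: 0.0
```

```bash
python3 g.py s -.03 .15 .30
```

```text
t 1.5 shoe tcp [-0.1311 -0.1625  0.3394] F [ 0.1 -0.7 -0.3] w 0.0004
target [0.49  0.159 0.3  ] row [-1.246 -0.417  0.159] [-0.001  0.001  0.013]
```

{"fn": "jog_arm", "kwargs": {
  "steps": [
    [[255,-1,-0.3,0.1,0,0,0],[255,-1,-0.3,0.1,0,0,0],[255,-1,-0.3,0.1,0,0,0],[255,-1,-0.3,0.1,0,0,0],[255,-1,-0.3,0.1,0,0,0],[255,-1,-0.3,0.1,0,0,0]]
  ]
}}

```text
t: 2.1
eef_pos: [0.4748, 0.0918, 0.3135]
ee_rot: [3.14, 0.0, -1.374]
force: [-1.0, -0.7, -0.4]
width: 0.0005
gripper_force: 0.0
```

```bash
python3 g.py s -.03 .15 .18
```

```text
t 2.1 shoe tcp [-0.0581  0.0866  0.3135] F [-1.  -0.7 -0.4] w 0.0005
target [0.49  0.159 0.18 ] row [-0.253 -0.114  0.534] [0.002 0.    0.003]
```

{"fn": "jog_arm", "kwargs": {
  "steps": [
    [[255,-0.25,-0.11,0,0,0,0],[255,-0.25,-0.11,0.2,0,0,0],[255,-0.25,-0.11,0.4,0,0,0],[255,-0.25,-0.11,0.53,0,0,0],[255,-0.25,-0.11,0.53,0,0,0],[255,-0.25,-0.11,0.53,0,0,0]]
  ]
}}

```text
t: 2.7
eef_pos: [0.4906, 0.1545, 0.1831]
ee_rot: [3.142, -0.001, -1.377]
force: [0.6, 0.5, 1.2]
width: 0.0006
gripper_force: 0.0
```

```bash
python3 g.py s -.03 .15 .118; python3 -c "
from station import vision
import cv2
for n in ('wrist',):cv2.imwrite('pics/w1.png',vision.grab_frame(n)['color'][:,:,::-1])"
```

```text
t 2.7 shoe tcp [-0.0305  0.145   0.1831] F [0.6 0.5 1.2] w 0.0006
target [0.49  0.159 0.118] row [-0.02  -0.002  0.26 ] [ 0.    -0.001 -0.   ]
```

View pics/w1.png

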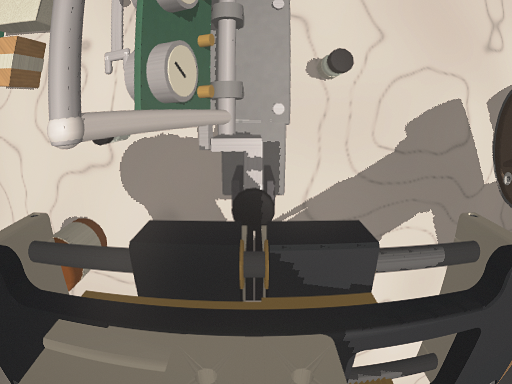

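The wrist view shows the cap centre near (253,208), 41 px wide, with the fingertips just in front of it. I'll cast that pixel onto z = 0.15.

```bash
python3 - <<'E'
from station import arm,vision
import numpy as np
f=vision.grab_frame("wrist");E=f["extrinsics"];R=E[:3,:3];h=192/np.tan(np.radians(f["vfov"])/2)
a=np.array([253-f["cx"],208-f["cy"]]);r=np.hypot(*a);t=r/h
d=R.T@np.r_[np.sin(t)*a/r,np.cos(t)];c=-R.T@E[:3,3];print(c,c+d*(.15-c[2])/d[2],arm.get_state()["eef_pos"],h)
E
python3 g.py s -.03 .15 .118
```

```text
[0.50401753 0.08462081 0.3804974 ] [0.49080024 0.15868392 0.15      ] [0.49156504 0.15537914 0.1846811 ] 297.3186396354542
t 2.8 shoe tcp [-0.0294  0.1457  0.1847] F [-0.4  0.4  0.6] w 0.0006
target [0.49  0.159 0.118] row [-0.017  0.003  0.267] [-0.004  0.001 -0.   ]
```

{"fn": "jog_arm", "kwargs": {
  "steps": [
    [[255,-0.015,0,0.06,0,0,0],[255,-0.015,0,0.12,0,0,0],[255,-0.015,0,0.16,0,0,0],[255,-0.015,0,0.2,0,0,0],[255,-0.015,0,0.23,0,0,0],[255,-0.015,0,0.26,0,0,0],[255,-0.015,0,0.26,0,0,0],[255,-0.015,0,0.26,0,0,0]]
  ]
}}

```text
t: 3.6
eef_pos: [0.4895, 0.1588, 0.1173]
ee_rot: [-3.142, -0.0, -1.377]
force: [0.7, 0.1, -0.2]
width: 0.0004
gripper_force: 0.0
```

```bash
python3 g.py s -.03 .15 .118
```

```text
t 3.6 shoe tcp [-0.0308  0.1495  0.1173] F [ 0.7  0.1 -0.2] w 0.0004
target [0.49  0.159 0.118] row [-0.002 -0.003 -0.003] [-0. -0.  0.]
```

Expected about 11 N of resistance, but the force reads zero. Checking.

```bash
python3 -c "
from station import vision,arm
import cv2
a=vision.grab_frame('wrist')['color'][100:320,130:380,::-1];b=vision.grab_frame('scene')['color'][130:290,180:340,::-1]
t=vision.grab_frame('top')['color'][110:230,150:280,::-1]
r=lambda i:cv2.resize(i,(390,290),interpolation=2)
cv2.imwrite('pics/w2.png',cv2.vconcat([cv2.hconcat([r(a),r(b)]),cv2.hconcat([r(t),r(t)])]));print(arm.get_state()['force'])"
```

```text
[-0.79932818 -0.34996164 -0.08517321]
```

View pics/w2.png

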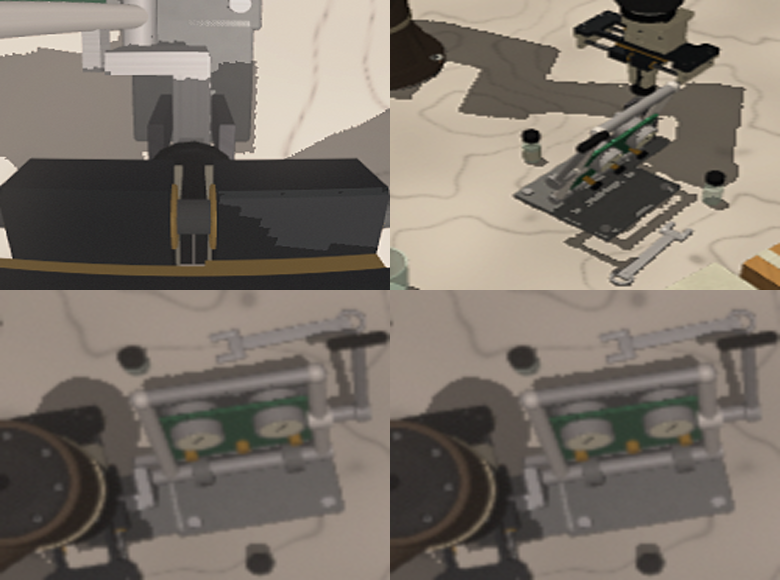

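Wrist crop: the cap's far edge is at about full-frame row 208, right against the fingertips. I'll compare that with the predicted row for a cap height of 0.150 and of 0.117.

Run:
```python
from station import arm,vision
import numpy as np
f=vision.grab_frame("wrist");E=f["extrinsics"];R=E[:3,:3];h=192/np.tan(np.radians(f["vfov"])/2)
for z in(.15,.13,.117,.10,.08):
    c,n=np.cos(.1933),np.sin(.1933)
    for y in(.132,):
        p=np.array([.5484+c*-.03-n*y,.018+n*-.03+c*y,z,1]);q=(E@p)[:3];r=np.hypot(q[0],q[1]);t=np.arctan2(r,q[2])
        print(z,f["cx"]+h*t*q[0]/r,f["cy"]+h*t*q[1]/r)
s=arm.get_state();print(s["force"],s["moment"],s["joint_efforts"])
```

```text
0.15 251.60550071612315 208.80148461044888
0.13 251.861212125195 199.08799830676216
0.117 252.00219508566028 193.75250070216035
0.1 252.162813444484 187.69095555425974
0.08 252.32400349461008 181.6259435747914
[-0.72390761  0.38756361 -0.39716047] [-0.02337456  0.10342147 -0.03362356] [-4.54650581e-03 -3.85219753e+01  2.57626212e+01  6.15972027e+00
 -7.09665488e-03  1.24523513e-04]
```

Run:
```python
from station import arm,vision
import numpy as np,cv2
f=vision.grab_frame("wrist");E=f["extrinsics"];h=192/np.tan(np.radians(f["vfov"])/2)
s=arm.get_state();p0=s["eef_pos"]
for dz in(0,.019,.066,.1):
    q=(E@np.r_[p0+[0,0,dz],1])[:3];r=np.hypot(q[0],q[1]);t=np.arctan2(r,q[2]);print(dz,f["cx"]+h*t*q[0]/r,f["cy"]+h*t*q[1]/r)
cv2.imwrite('pics/w3.png',cv2.resize(f['color'][150:330,160:350,::-1],None,fx=3,fy=3,interpolation=2))
g=vision.grab_frame("scene");cv2.imwrite('pics/s3.png',cv2.resize(g['color'][120:230,230:340,::-1],None,fx=5,fy=5,interpolation=2))
```

```text
0 253.02111881156645 218.11936710146685
0.019 252.91413610765306 228.24200505733182
0.066 252.5441211562029 263.5104754106597
0.1 252.1226000254307 304.1976928843429
```

View pics/w3.png

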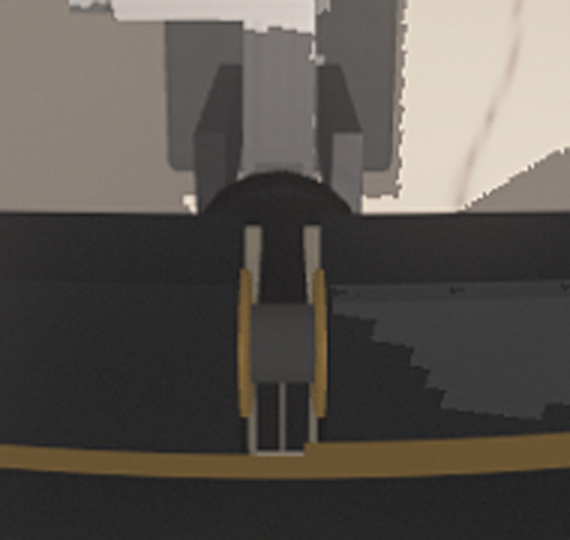

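Wrist crop: the cap's near rim is at about full-frame row 207, the predicted row for a cap that is still up, and the fingertips are at about row 225. I'll check the scene crop.

View pics/s3.png

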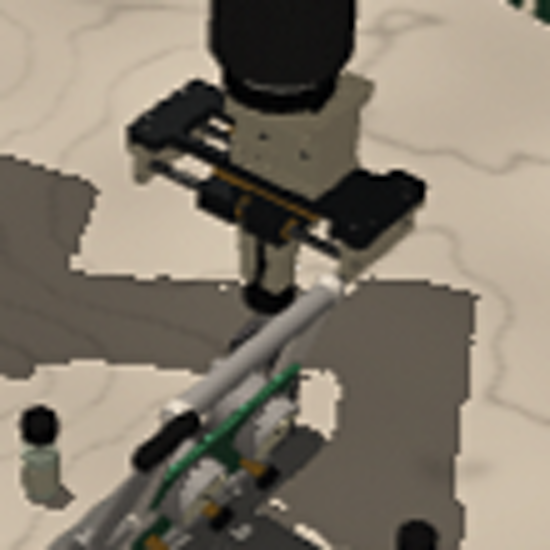

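Run:
```python
from station import arm,vision
import numpy as np,pickle,cv2
f=vision.grab_frame("scene");E=f["extrinsics"];h=192/np.tan(np.radians(f["vfov"])/2)
def pr(p):
    q=(E@np.r_[p,1])[:3];return np.round([f["cx"]+h*q[0]/q[2],f["cy"]+h*q[1]/q[2]],1)
for z in(.15,.117):print(z,pr([.490,.159,z]))
s=arm.get_state();p=s["eef_pos"]
for dz in(0,.066,.1):print("tool",dz,pr(p+[0,0,dz]))
o=pickle.load(open("d0.pkl","rb"))["scene"]["color"]
for n,i in(("old",o),("new",f["color"])):
    m=(i.max(2)<45);print(n);print("\n".join("%d "%r+"".join("#" if v else "." for v in m[r,268:300]) for r in range(160,200)))
```

```text
0.15 [283.1 176.4]
0.117 [282.7 183.7]
tool 0 [282.6 183.5]
tool 0.066 [283.4 168.8]
tool 0.1 [283.9 160.8]
old
160 ...............#................
161 ...............#................
162 ............#...................
163 ................................
164 ................................
165 ................................
166 ................................
167 ................................
168 ................................
169 ................................
170 ................................
171 ................................
172 ................................
173 ................................
174 ................................
175 .............######.............
176 ............########............
177 ............########............
178 ...........##########...........
179 ...........##########...........
180 ............########............
181 .............######.............
182 ..............####..............
183 ................................
184 ................................
185 ................................
186 ............#.........
[... 1275 characters left out ...]
1 ............#######.............
182 .............#####..............
183 ................................
184 ................................
185 ................................
186 ............#...................
187 ...........#....................
188 ........##......................
189 ........#.......................
190 ................................
191 ................................
192 ................#...............
193 ................................
194 ................................
195 ....................#...........
196 ...................#............
197 ..................#.#...........
198 ....................#...........
199 ....................#...........
```

The scene mask shows the cap unmoved, with the fingers' visible end right at its top. That suggests contact is only just beginning, so I'll press on in small steps and watch the force.

{"fn": "jog_arm", "kwargs": {
  "steps": [
    [[255,0,0,0.01,0,0,0],[255,0,0,0.02,0,0,0],[255,0,0,0.02,0,0,0]]
  ]
}}

```text
t: 4.25
eef_pos: [0.4894, 0.1588, 0.1121]
ee_rot: [-3.141, 0.0, -1.377]
force: [-1.0, 0.6, 3.3]
width: 0.0009
gripper_force: 1.3
```

{"fn": "jog_arm", "kwargs": {
  "steps": [
    [[255,0,0,0.01,0,0,0],[255,0,0,0.02,0,0,0],[255,0,0,0.02,0,0,0]]
  ]
}}

```text
t: 4.55
eef_pos: [0.4894, 0.1588, 0.1072]
ee_rot: [-3.141, 0.0, -1.377]
force: [-0.2, 0.1, 2.6]
width: 0.0003
gripper_force: 1.6
```

{"fn": "jog_arm", "kwargs": {
  "steps": [
    [[255,0,0,0.01,0,0,0],[255,0,0,0.02,0,0,0],[255,0,0,0.02,0,0,0]]
  ]
}}

```text
t: 4.85
eef_pos: [0.4894, 0.1588, 0.1022]
ee_rot: [-3.141, 0.0, -1.377]
force: [-1.2, 0.2, 4.0]
width: 0.0002
gripper_force: 1.9
```

Run:
```python
from station import arm,vision
f=vision.grab_frame("scene")["color"];m=(f.max(2)<45)
print("\n".join("%d "%r+"".join("#" if v else "." for v in m[r,268:300]) for r in range(170,192)))
w=vision.grab_frame("wrist")["color"]
print(w[190:235:3,253].max(1))
for i in range(4):s=arm.get_state();print(s["force"].round(1),s["moment"].round(2))
```

```text
170 .............#####..####....####
171 .............#####....###....###
172 .............##..#......###....#
173 .............##...........###...
174 .............##.................
175 .............##.................
176 .............##.................
177 .............##.................
178 .............#..................
179 .............#..................
180 ...........###..................
181 ...........####...#.............
182 ...........#######..............
183 ............#####...............
184 ............###.................
185 ............##..................
186 ...........##...................
187 ..........##....................
188 .........#......................
189 ........#.......................
190 ................................
191 ................................
[119 119 118 117 116 112  85  38  42  42  40  37  41  36  38]
[-0.8 -0.   3.9] [0.12 0.36 0.03]
[-0.8 -0.   3.9] [0.12 0.36 0.03]
[-0.8 -0.   3.9] [0.12 0.36 0.03]
[-0.8 -0.   3.9] [0.12 0.36 0.03]
```

The cap is moving down, so the fingertips sit about 33 mm behind the nominal TCP. Continuing until the end stop shows in the force.

{"fn": "jog_arm", "kwargs": {
  "steps": [
    [[255,0,0,0.02,0,0,0],[255,0,0,0.04,0,0,0],[255,0,0,0.05,0,0,0],[255,0,0,0.05,0,0,0]]
  ]
}}

```text
t: 5.35
eef_pos: [0.4895, 0.1589, 0.0898]
ee_rot: [-3.141, 0.0, -1.377]
force: [-0.9, 0.3, 5.7]
width: 0.0005
gripper_force: 2.7
```

{"fn": "jog_arm", "kwargs": {
  "steps": [
    [[255,0,0,0.006,0,0,0],[255,0,0,0.012,0,0,0],[255,0,0,0.012,0,0,0]]
  ]
}}

```text
t: 5.65
eef_pos: [0.4895, 0.1588, 0.087]
ee_rot: [-3.141, 0.0, -1.377]
force: [-0.4, 0.1, 6.4]
width: 0.0002
gripper_force: 2.9
```

Run:
```python
from station import arm,vision
f=vision.grab_frame("scene")["color"];m=(f.max(2)<45)
print("\n".join("%d "%r+"".join("#" if v else "." for v in m[r,268:300]) for r in range(174,195)))
w=vision.grab_frame("wrist")["color"]
print(w[190:235:3,253].max(1))
s=arm.get_state();print(s["eef_pos"],s["force"].round(1),s["moment"].round(2))
```

```text
174 .............#####..###......###
175 .............######....##......#
176 .............#...#.............#
177 .............#..................
178 .............##.................
179 .............##.................
180 .............##.................
181 .............#..................
182 .............#..................
183 ...........###..................
184 ...........###..................
185 ...........###..................
186 ..........###...................
187 ..........##....................
188 .........#......................
189 ........#.......................
190 ................................
191 ................................
192 ................#...............
193 ................................
194 ................................
[118 118 117 117 115 112  84  36  39  40  39  38  40  37  37]
[0.48950918 0.15885154 0.08698684] [-0.9  0.6  6.6] [ 0.06  0.59 -0.02]
```

{"fn": "jog_arm", "kwargs": {
  "steps": [
    [[255,0,0,0.006,0,0,0],[255,0,0,0.012,0,0,0],[255,0,0,0.012,0,0,0]]
  ]
}}

```text
t: 6.05
eef_pos: [0.4895, 0.1589, 0.084]
ee_rot: [-3.141, 0.0, -1.377]
force: [-2.0, 0.1, 6.3]
width: 0.0005
gripper_force: 3.1
```

{"fn": "jog_arm", "kwargs": {
  "steps": [
    [[255,0,0,0.006,0,0,0],[255,0,0,0.012,0,0,0],[255,0,0,0.012,0,0,0]]
  ]
}}

```text
t: 6.35
eef_pos: [0.4898, 0.1589, 0.0832]
ee_rot: [-3.14, -0.0, -1.376]
force: [-10.1, -0.7, 26.3]
width: 0.0008
gripper_force: 13.2
```

The end stop is reached at 26 N, so the plunger is fully down. The true fingertips are about 36 mm behind the reported TCP, and I'll allow for that from here on. Retreating.

{"fn": "jog_arm", "kwargs": {
  "steps": [
    [[255,0,0,-0.2,0,0,0],[255,0,0,-0.4,0,0,0],[255,0,0,-0.6,0,0,0],[255,0,0,-0.8,0,0,0],[255,0,0,-0.86,0,0,0],[255,0,0,-0.86,0,0,0]]
  ]
}}

```text
t: 6.95
eef_pos: [0.4903, 0.1593, 0.2984]
ee_rot: [-3.137, 0.002, -1.377]
force: [0.0, 0.3, -0.7]
width: 0.0004
gripper_force: 0.0
```

```bash
python3 g.py s .15 -.115 .30
python3 - <<'E'
from station import arm,vision
import numpy as np,cv2
f=vision.grab_frame("wrist");cv2.imwrite("pics/w4.png",f["color"][:,:,::-1])
f=vision.grab_frame("scene")["color"];m=(f.max(2)<45)
print("\n".join("%d "%r+"".join("#" if v else "." for v in m[r,268:300]) for r in range(172,186)))
E
```

```text
t 6.95 shoe tcp [-0.0299  0.1499  0.2984] F [ 0.   0.3 -0.7] w 0.0004
target [ 0.718 -0.066  0.3  ] row [ 1.06  -0.719 -0.005] [-0.006  0.003  0.   ]
172 ................................
173 ................................
174 ................................
175 .............######.............
176 ............########............
177 ............########............
178 ...........##########...........
179 ...........##########...........
180 ...........#########............
181 ............#######.............
182 .............#####..............
183 ................................
184 ............#...................
185 ...........##...................
```

View pics/w4.png

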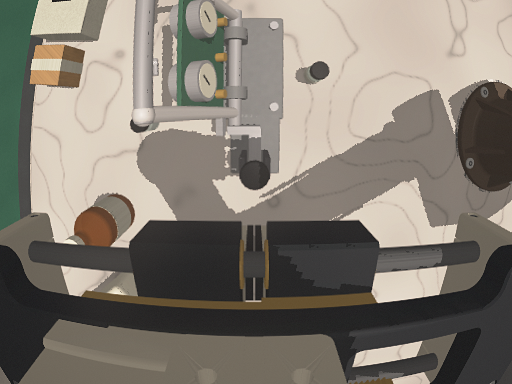

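The wrist view shows the cap sprung back up at (255,175) and the fingers clear. Now moving over the frame to behind the leg foot.

{"fn": "jog_arm", "kwargs": {
  "steps": [
    [[255,0.99,-0.72,0,0,0,0],[255,0.99,-0.72,0,0,0,0],[255,0.99,-0.72,0,0,0,0],[255,0.99,-0.72,0,0,0,0],[255,0.99,-0.72,0,0,0,0],[255,0.99,-0.72,0,0,0,0],[255,0.99,-0.72,0,0,0,0],[255,0.99,-0.72,0,0,0,0]]
  ]
}}

```text
t: 7.85
eef_pos: [0.7135, -0.0508, 0.2914]
ee_rot: [3.136, 0.001, -1.379]
force: [0.3, 0.9, -0.0]
width: 0.0006
gripper_force: 0.0
```

```bash
python3 g.py s .15 -.115 .216
```

```text
t 7.85 shoe tcp [ 0.1488 -0.0993  0.2914] F [ 0.3  0.9 -0. ] w 0.0006
target [ 0.718 -0.066  0.216] row [ 0.063 -0.007  0.301] [ 0.008  0.001 -0.003]
```

{"fn": "jog_arm", "kwargs": {
  "steps": [
    [[255,0.06,0,0,0,0,0],[255,0.06,0,0.1,0,0,0],[255,0.06,0,0.2,0,0,0],[255,0.06,0,0.285,0,0,0],[255,0.06,0,0.285,0,0,0]]
  ]
}}

```text
t: 8.35
eef_pos: [0.7138, -0.0631, 0.2212]
ee_rot: [3.136, 0.001, -1.376]
force: [0.0, -0.4, -1.0]
width: 0.0008
gripper_force: 0.0
```

```bash
python3 g.py s .09 -.115 .22;  python3 - <<'E'
from station import arm,vision
import numpy as np,cv2
a=vision.grab_frame("wrist")["color"][:,:,::-1]
b=cv2.resize(vision.grab_frame("scene")["color"][130:230,210:310,::-1],(384,384),interpolation=2)
cv2.imwrite("pics/w5.png",cv2.resize(np.hstack([a,b]),(800,342)))
E
```

```text
t 8.35 shoe tcp [ 0.1467 -0.1114  0.2212] F [ 0.  -0.4 -1. ] w 0.0008
target [ 0.659 -0.078  0.22 ] row [0.014 0.227 0.006] [0.007 0.002 0.002]
```

View pics/w5.png

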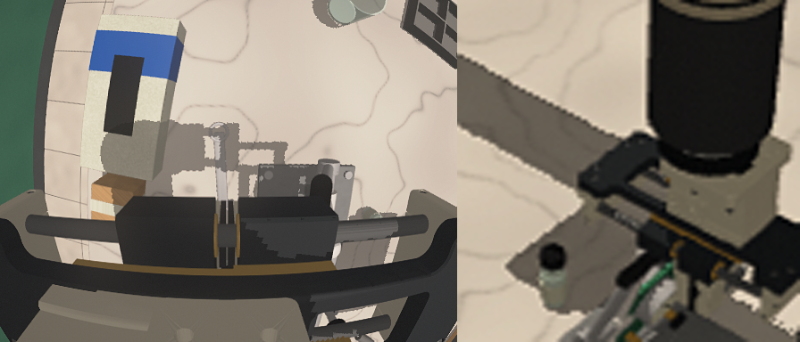

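The wrist view shows the foot bar just forward of the fingers, at picture pixel (321,185). Now pushing it forward.

{"fn": "jog_arm", "kwargs": {
  "steps": [
    [[255,0,0.05,0,0,0,0],[255,0,0.1,0,0,0,0],[255,0,0.15,0,0,0,0],[255,0,0.2,0,0,0,0],[255,0,0.24,0,0,0,0],[255,0,0.28,0,0,0,0]]
  ]
}}

```text
t: 9.05
eef_pos: [0.6472, -0.0778, 0.2251]
ee_rot: [-3.141, -0.0, -1.377]
force: [0.8, 0.4, 0.4]
width: 0.0006
gripper_force: 0.2
```

{"fn": "jog_arm", "kwargs": {
  "steps": [
    [[255,0,0.03,0,0,0,0],[255,0,0.06,0,0,0,0],[255,0,0.09,0,0,0,0],[255,0,0.12,0,0,0,0]]
  ]
}}

```text
t: 9.45
eef_pos: [0.6178, -0.0835, 0.2242]
ee_rot: [3.141, 0.0, -1.377]
force: [0.3, 0.4, 0.2]
width: 0.0006
gripper_force: 0.0
```

{"fn": "jog_arm", "kwargs": {
  "steps": [
    [[255,0,0.03,0,0,0,0],[255,0,0.06,0,0,0,0],[255,0,0.1,0,0,0,0],[255,0,0.14,0,0,0,0]]
  ]
}}

```text
t: 9.85
eef_pos: [0.5832, -0.0903, 0.2243]
ee_rot: [3.141, 0.0, -1.377]
force: [-1.0, -0.3, 0.4]
width: 0.0005
gripper_force: 0.0
```

```bash
python3 g.py s 0 -.115 .3
```

```text
t 9.85 shoe tcp [ 0.0133 -0.113   0.2243] F [-1.  -0.3  0.4] w 0.0005
target [ 0.57  -0.095  0.3  ] row [ 0.008  0.053 -0.303] [0. 0. 0.]
```

```bash
cat > leg.py <<'E'
import numpy as np,pickle
from station import vision
o=pickle.load(open("d0.pkl","rb"))["scene"]["color"];f=vision.grab_frame("scene");E=f["extrinsics"];h=192/np.tan(np.radians(f["vfov"])/2)
c,n=np.cos(.1933),np.sin(.1933)
for a in(.32,0.):
  for l in(0,.42,.8,1.4,2,2.4,2.6,2.74):
    b=a+.1-l;x=.1*np.sin(a)+.14*np.sin(b);z=.045+.1*np.cos(a)+.14*np.cos(b);y=-.115
    q=(E@np.array([.5484+c*x-n*y,.018+n*x+c*y,z,1]))[:3];u,v=f["cx"]+h*q[0]/q[2],f["cy"]+h*q[1]/q[2]
    k=lambda i:int(i[int(v)-1:int(v)+3,int(u)-1:int(u)+3].max(2).mean())
    print(a,l,round(u),round(v),k(o),k(f["color"]))
E
python3 leg.py
```

```text
0.32 0 263 207 23 106
0.32 0.42 247 196 192 98
0.32 0.8 234 191 187 21
0.32 1.4 218 194 92 98
0.32 2 214 210 92 206
0.32 2.4 218 223 94 209
0.32 2.6 221 230 114 212
0.32 2.74 224 235 203 213
0.0 0 242 192 194 70
0.0 0.42 227 185 110 96
0.0 0.8 216 185 95 100
0.0 1.4 207 196 91 99
0.0 2 210 215 88 197
0.0 2.4 217 229 95 211
0.0 2.6 222 236 204 214
0.0 2.74 225 240 203 213
```

{"fn": "jog_arm", "kwargs": {
  "steps": [
    [[255,0,0.05,0,0,0,0],[255,0,0.1,0,0,0,0],[255,0,0.15,0,0,0,0],[255,0,0.2,0,0,0,0],[255,0,0.2,0,0,0,0]]
  ]
}}

```text
t: 10.4
eef_pos: [0.5334, -0.1001, 0.2249]
ee_rot: [-3.141, 0.0, -1.377]
force: [-0.0, -0.3, -0.2]
width: 0.0003
gripper_force: 0.0
```

```bash
python3 leg.py|head -8;python3 g.py s -.04 -.115 .3
```

```text
0.32 0 263 207 23 104
0.32 0.42 247 196 192 93
0.32 0.8 234 191 187 96
0.32 1.4 218 194 92 95
0.32 2 214 210 92 202
0.32 2.4 218 223 94 205
0.32 2.6 221 230 114 208
0.32 2.74 224 235 203 61
t 10.45 shoe tcp [-0.0365 -0.1131  0.225 ] F [ 0.7 -0.3  0.3] w 0.0002
target [ 0.531 -0.103  0.3  ] row [ 0.008  0.014 -0.3  ] [-0.001 -0.     0.   ]
```

The leg is down: the foot is dark at the 2.74 position. Now rising and moving over the bar with the gripper open.

{"fn": "jog_arm", "kwargs": {
  "steps": [
    [[255,0,0,-0.2,0,0,0],[255,0,0,-0.34,0,0,0],[0,-0.2,-0.15,-0.34,0,0,0],[0,-0.45,-0.41,-0.34,0,0,0],[0,-0.45,-0.41,-0.34,0,0,0],[0,-0.45,-0.41,-0.34,0,0,0],[0,-0.45,-0.41,-0.34,0,0,0]]
  ]
}}

```text
t: 11.15
eef_pos: [0.6145, 0.0317, 0.3082]
ee_rot: [3.14, -0.0, -1.375]
force: [0.1, -0.7, 0.3]
width: 0.0346
gripper_force: 0.0
```

```bash
python3 leg.py|head -8;python3 g.py s .066 0 .192
python3 - <<'E'
from station import arm,vision
import numpy as np
# bar in wrist view: expected pixels of bar middle for z .244 along shoe y 
f=vision.grab_frame("wrist");E=f["extrinsics"];h=192/np.tan(np.radians(f["vfov"])/2)
c,n=np.cos(.1933),np.sin(.1933)
def pr(x,y,z):
    q=(E@np.array([.5484+c*x-n*y,.018+n*x+c*y,z,1]))[:3];r=np.hypot(q[0],q[1]);t=np.arctan2(r,q[2]);return round(f["cx"]+h*t*q[0]/r),round(f["cy"]+h*t*q[1]/r)
print([pr(x,y,.244) for y in(-.02,-.05,-.08) for x in(.057,.066,.075)])
import cv2;cv2.imwrite("pics/w6.png",f["color"][:,:,::-1])
E
```

```text
0.32 0 263 207 23 111
0.32 0.42 247 196 192 95
0.32 0.8 234 191 187 92
0.32 1.4 218 194 92 97
0.32 2 214 210 92 204
0.32 2.4 218 223 94 207
0.32 2.6 221 230 114 210
0.32 2.74 224 235 203 80
t 11.2 shoe tcp [ 6.680e-02 -1.000e-04  3.088e-01] F [ 0.4 -0.5  0.7] w 0.0391
target [0.613 0.031 0.192] row [-0.001  0.003  0.467] [ 0.001 -0.     0.001]
[(264, 172), (254, 172), (244, 172), (264, 139), (254, 139), (244, 139), (265, 105), (254, 105), (244, 105)]
```

View pics/w6.png

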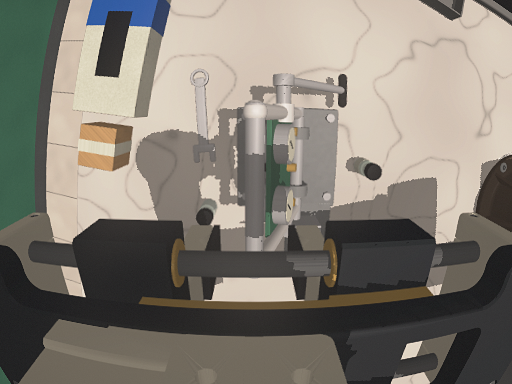

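The wrist view shows the bar running along x≈255 (predicted 254), centred between the opening fingers, with the leg swung down at (343,90). Descending.

{"fn": "jog_arm", "kwargs": {
  "steps": [
    [[0,0,0,0,0,0,0],[0,0,0,0,0,0,0],[0,0,0,0.1,0,0,0],[0,0,0,0.2,0,0,0],[0,0,0,0.3,0,0,0],[0,0,0,0.4,0,0,0],[0,0,0,0.46,0,0,0],[0,0,0,0.46,0,0,0]]
  ]
}}

```text
t: 12.05
eef_pos: [0.6123, 0.0294, 0.1924]
ee_rot: [3.138, 0.0, -1.378]
force: [0.7, -0.0, 0.1]
width: 0.0874
gripper_force: 0.0
```

{"fn": "jog_arm", "kwargs": {
  "steps": [
    [[255,0,0,0,0,0,0],[255,0,0,0,0,0,0],[255,0,0,0,0,0,0],[255,0,0,0,0,0,0],[255,0,0,0,0,0,0],[255,0,0,0,0,0,0],[255,0,0,0,0,0,0],[255,0,0,0,0,0,0]]
  ],
  "newtons": 40
}}

```text
t: 12.85
eef_pos: [0.6139, 0.0304, 0.1944]
ee_rot: [3.142, 0.0, -1.377]
force: [0.1, -0.1, -0.7]
width: 0.0295
gripper_force: 0.0
```

{"fn": "jog_arm", "kwargs": {
  "steps": [
    [[255,0,0,0,0,0,0],[255,0,0,0,0,0,0],[255,0,0,0,0,0,0],[255,0,0,0,0,0,0]]
  ]
}}

```text
t: 13.25
eef_pos: [0.6137, 0.0304, 0.1944]
ee_rot: [3.141, 0.0, -1.377]
force: [-1.3, 0.3, 0.6]
width: 0.0167
gripper_force: 40.0
```

```bash
python3 g.py s 0 0 .203
```

```text
t 13.25 shoe tcp [ 0.0664 -0.0004  0.1944] F [-1.3  0.3  0.6] w 0.0167
target [0.548 0.018 0.203] row [-0.002  0.266 -0.034] [0. 0. 0.]
```

Gripped: width 16.7 mm at 40 N. Bringing the bar upright along its arc.

{"fn": "jog_arm", "kwargs": {
  "steps": [
    [[255,0,0.033,-0.01,0,0,0],[255,0,0.065,-0.019,0,0,0],[255,0,0.098,-0.026,0,0,0],[255,0,0.13,-0.032,0,0,0],[255,0,0.165,-0.037,0,0,0],[255,0,0.2,-0.04,0,0,0],[255,0,0.235,-0.042,0,0,0],[255,0,0.264,-0.043,0,0,0]]
  ]
}}

```text
t: 14.05
eef_pos: [0.5482, 0.0177, 0.2052]
ee_rot: [-3.142, 0.0, -1.377]
force: [2.8, 2.1, -3.9]
width: 0.0167
gripper_force: 40.0
```

{"fn": "jog_arm", "kwargs": {
  "steps": [
    [[255,0,0,0,0,0,0],[255,0,0,0,0,0,0],[255,0,0,0,0,0,0],[255,0,0,0,0,0,0]]
  ]
}}

```text
t: 14.45
eef_pos: [0.5495, 0.0179, 0.2052]
ee_rot: [-3.141, 0.0, -1.377]
force: [0.5, 3.2, -2.4]
width: 0.0167
gripper_force: 40.0
```

```bash
python3 g.py s 0 0 .203; python3 leg.py|tail -8
python3 - <<'E'
from station import vision
import cv2,numpy as np
a=vision.grab_frame("wrist")["color"][:,:,::-1]
b=cv2.resize(vision.grab_frame("scene")["color"][150:270,200:320,::-1],(384,384),interpolation=2)
cv2.imwrite("pics/w7.png",cv2.resize(np.hstack([a,b]),(800,342)))
E
```

```text
t 14.45 shoe tcp [ 0.0011 -0.0003  0.2052] F [ 0.5  3.2 -2.4] w 0.0167
target [0.548 0.018 0.203] row [-0.001  0.004  0.009] [-0.  0.  0.]
0.0 0 242 192 194 95
0.0 0.42 227 185 110 94
0.0 0.8 216 185 95 99
0.0 1.4 207 196 91 194
0.0 2 210 215 88 195
0.0 2.4 217 229 95 209
0.0 2.6 222 236 204 212
0.0 2.74 225 240 203 64
```

The bar is held 1 mm from upright, and the foot's dark spot sits at the upright, fully-down position (225,240). Handing in.

```bash
python3 -c "
from station import arm
s=arm.get_state();print(s['t'],s['width'],s['gripper_force']);print(arm.job_done())"
```

```text
14.6 0.017121109867679667 39.99955415725708
the job is handed in; nothing more can be done
None
```

I pushed the plunger fully down, flipped the prop leg fully down, and brought the frame upright, with the gripper still holding the top bar at 40 N; the job was handed in at 14.6 s and returned no verdict.

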